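# Shut off the steamer and take the brown egg out with tongs

### The job

The eggs are done: first turn the red stopcock handle of the egg steamer a quarter turn clockwise to its closed stop, so that it stands square across the pipe. Then take the egg tongs by their two green grips, close their ring ends on the brown egg and lift it straight out of its seat, never touching the egg with the robot's own fingers and leaving the white egg in its seat and the other things where they stand. Finish while holding: keep the brown egg still in the tongs, at least 10 cm above where it sat.

Things in the scene. Friction and masses are not known exactly. Their poses are not given: they have to be found in the camera images.
- steamer: Egg steamer, fixed: white tray 110 (x) x 210 (y) mm, steel top 36 mm high, with two seats (grey pad, flat top 49 mm high, in an oval wire rim 56 x 42 mm) at y = +55 and -55 mm in its frame. A brass pipe leaves its -y side, through the stopcock (y = -180) to a small white boiler 75 x 85 x 36 mm (y = -213 to -298). Origin: centre of the tray's underside; z up.
- stopcock_pivot (a point): Point on the stopcock's vertical turning axis, at the mid-height of the red handle (70 mm above the worktop). Its axes are those of the steamer.
- stopcock_tip (a point): Point on the centre line of the red handle, 55 mm from the pivot, at its mid-height. The handle is a flat bar 12 mm wide, 16 mm tall (62 to 78 mm above the worktop), reaching 75 mm from the pivot; free on both sides, 25 mm above the boiler.
- stopcock (a joint): Angle of the handle: 0 = open stop, in line with the pipe, pointing to the steamer's -y (away from the tray); grows clockwise seen from above to 1.571 = closed stop, square to the pipe, pointing to the steamer's -x (toward the robot). Stays where it is left; about 0.06 N m turns it.
- tongs: Steel egg tongs lying on the worktop, 208 mm long, 36 tall, 100 g: two arms side by side, hinged on an upright pin and sprung open, each with a green grip and an upright wire ring (36 mm outside) at the end that cradles the egg. Origin: foot of the hinge pin; x points to the ring ends, y is the closing direction, z up. Mirrored about the x axis, centred 18 mm above the origin.
- tongs_grip (a point): Middle between the green grips, 100 mm ahead of the hinge pin, 18 mm above the tongs' underside. Each grip is 24 mm tall with 52 mm of flat length between its two end stops (4 mm proud). Width over the flats: 59 mm sprung open, 49 where they are parallel (good for carrying), about 34 closed on an egg, 19 shut. Spring push on each grip: 6 N open, 10 N on an egg.
- tongs_mouth (a point): Middle between the ring ends, 190 mm ahead of the hinge pin (90 mm ahead of tongs_grip), 18 mm above the tongs' underside: the egg's centre belongs here. Clear gap between the rings 82 mm with the tongs sprung open, about 66 mm when the grips are pressed to 50 mm outside width.
- tongs_left (a joint): Closing angle of each tongs arm (both move alike): 0 = sprung open, about 0.12 = closed on an egg, 0.2 = shut.
- brown_egg: The brown egg, 58 x 45 x 44 mm, about 60 g, lying in one of the steamer's two seats (either one). Origin: its underside as it lies; its x axis is its long axis, along the steamer's x.
- brown_egg_center (a point): Centre of the brown egg, about 71 mm above the worktop at the start.
- white_egg: The white egg, same size, in the other seat; stays there.
- espresso_cup: Striped espresso cup, 65 x 88 x 50 mm, standing at the back; origin: centre of its underside.
- salt_shaker: Glass salt shaker with grey top, 44 x 44 x 90 mm, standing at the back; origin: centre of its underside.
- lime: Green lime, 60 x 48 x 48 mm, lying at the back left; origin: its underside.
There are look-alikes about, which are no part of the job. There is more than one size of the tongs; the job needs the larger.

How it is judged:
By the outcome, as a careful person would: the job done as asked, in the order asked, and still so for the second after the job is handed in, while the arm keeps its last pose, push and grip.
It also fails if it takes over 61 s, if anything falls off the work surface, if the arm or the gripper's body presses on something with over 40 N, if the wrist force passes 120 N, or if a joint passes its speed limit or range.

### The arm

A 6-joint arm with a two-finger parallel gripper is mounted at the origin on a cart in front of the work surface, level with it; the furniture and walls round the work are solid. World frame = base frame: x ahead of the robot, y to its left, z up, the work surface at z = 0. Lengths are in m, angles in rad, forces in N, time in s.
With the tool pointing down it reaches from about 0.35 to 0.725 m from the base axis. Payload 6 kg.
Tool frame: the origin (TCP) lies between the finger pads; the fingertips stand 22 mm ahead of it and the grasp point (between the pads) lies 3 mm ahead of it (bot.tip_extent is the z of the fingertips in the tool frame, in m); z points along the fingers, x is the direction in which the jaws open and shut, and the axes are right-handed (so a half turn about z gives the same grasp; the last joint's range is limited). The gripper opens to 85 mm and grips with 20 to 120 N. Pads are 22 mm wide; open, the fingers measure 114 mm over their backs; the gripper's body (76 mm by 85 mm) begins 54 mm behind the grasp point. The pads swing forward as they close: fully open they stand 13 mm farther back than shut.
Start: joints at [-0.863, 0.04, 0.085, 0, -1.615, -0.334], TCP at [0.219, -0.559, 0.253] pointing down, gripper open.
Joint ranges: [-2.56, 2.56], [-1.29, 2.01], [-1.08, 1.49], [-3.29, 1.98], [-2.81, -0.18], [-2.99, 2.99]. Speed limits (rad/s): [2.57, 2.57, 3.01, 3.14, 3.14, 3.14].

### API

Orientations are given as a rotation vector (axis times angle).
In Python, from station import bot gives the robot as it stands. The module is installed in compiled form; this text tells all that it offers.
- The arm moves only by the tool jog_arm, never from a script. Its arguments are lists of equal length, an entry for each row: "claw": the finger opening in mm, from 0 to 85.4; "travel": the shift along the tool's x, y, z in mm, a list of three; "roll": the turn about the tool's z in rad. A call has 1 to 20 rows; each row is the pose to reach, as a shift and turn from the pose commanded when the call began, along the tool's axes at that moment; what a row does not reach only later rows make up. A row lasts 1/8 s, in which the tool goes at most 62.5 mm and 10.7 degrees, less where a joint would pass 70% of its speed; a pose out of reach is approached as far as the arm can. A call with a gripper value outside its range is refused whole. The fingers move at their own pace and stop on an object; "force" is the grip in N (left out, the last holds). Time passes only in rows, so rows that repeat a pose let the fingers close. It gives the time, the measured TCP pose, the force and the opening at its end, in the units of the state.
- bot.state(): the state, without advancing time (a new reading comes with each control period).
- bot.grab_frame(name): name is "scene" or "top"; returns (picture, depth): 480x640x3 uint8, red, green, blue; 480x640 float32, m along the optical axis (not along the pixel's ray), 0 where there is no reading.
- bot.camera_params(name): a dict with "fx", "fy", "cx", "cy" (pixels), "distortion" ([k1, k2, p1, p2, k3] as OpenCV has them; the pictures are not rectified), "R" (3x3) and "t" (3): a world point X has camera coordinates R X + t. Camera axes: x right, y down, z forward; pixel columns grow to the right and rows downward; lengths in m; the calibration is good to about 2 mm. A picture is of the moment at which its call begins. camera_params takes no time and is no camera call.
- bot.close_job(): hands the job in, once; it reports no verdict.
The state is a dict: "time_s": time; "q": joint angles; "qd": joint speeds; "tau": joint torques, N m; "position": TCP position; "ee_rot": TCP orientation; "contact_force": force on the tool from outside, world axes, zero at the start; "ft_torque": the same for the moment, N m; "opening": finger opening in m.
Only numpy, scipy, OpenCV 4.12 (cv2) and the standard library are available. Lean on these libraries where they do the work, as an engineer would, in place of code of your own. Each camera call takes 0.05 s, during which the arm holds its last target. There are 200 camera calls.

## Working session

There is one attempt and no reset: what is moved stays moved. The work goes in short steps, Python scripts to look and compute and a tool call to move; the robot and the scene stay as the last step left them, time stands still between calls to the robot, and variables do not carry over. Pictures are saved under pics/ and viewed, about 8 in all and at most 12, crops included, and the job is handed in when it is done.

Besides the shell and the picture viewer there is one more tool, called after "Request:" as a command line: name --pt "numbers of a row" for each row, then --argument value for the rest. jog_arm: Moves the arm, as the interface text tells. Its arguments: {"type":"object","properties":{"claw":{"type":"array"},"travel":{"type":"array"},"roll":{"type":"array"},"force":{"type":"number"}},"required":["claw","travel","roll"]}

```bash
mkdir -p pics; cat > h.py <<'E'
import numpy as np, cv2
from station import bot
def grab(n,tag):
    im,d=bot.grab_frame(n); cv2.imwrite(f'pics/{tag}.png',cv2.cvtColor(im,cv2.COLOR_RGB2BGR)); np.save(f'pics/{tag}.npy',d); return im,d
def ray(n,uv):
    c=bot.camera_params(n); K=np.array([[c['fx'],0,c['cx']],[0,c['fy'],c['cy']],[0,0,1]])
    p=cv2.undistortPoints(np.array(uv,float).reshape(-1,1,2),K,np.array(c['distortion'])).reshape(-1,2)
    R=np.array(c['R']);t=np.array(c['t'])
    return -R.T@t, np.c_[p,np.ones(len(p))]@R
def onz(n,uv,z):
    o,d=ray(n,uv); return o+d*((z-o[2])/d[:,2])[:,None]
def atdepth(n,uv,dep):
    o,d=ray(n,uv); return o+d*np.array(dep).reshape(-1,1)
def proj(n,X):
    c=bot.camera_params(n); K=np.array([[c['fx'],0,c['cx']],[0,c['fy'],c['cy']],[0,0,1]])
    return cv2.projectPoints(np.array(X,float).reshape(-1,1,3),cv2.Rodrigues(np.array(c['R']))[0],np.array(c['t']),K,np.array(c['distortion']))[0].reshape(-1,2)
E
python3 - <<'E'
from h import *
grab('scene','s0');grab('top','t0');print(bot.state()); print(bot.tip_extent)
for n in('scene','top'):
    c=bot.camera_params(n);print(n,c['fx'],-np.array(c['R']).T@c['t'])
E
```

```text
{'time_s': 0.1, 'q': array([-8.63308706e-01,  4.07591247e-02,  8.39439238e-02, -3.76574480e-04,
       -1.61548879e+00, -3.33670153e-01]), 'qd': array([ 0.00031121, -0.00136721,  0.00143945,  0.00154106,  0.00133333,
        0.0002449 ]), 'tau': array([-4.70737679e-03, -3.69347692e+01,  3.48282909e+01,  6.95170730e+00,
       -4.51104730e-03, -6.27994254e-06]), 'position': array([ 0.21906316, -0.5583173 ,  0.25239903]), 'ee_rot': array([-1.76917201e+00, -2.59443852e+00, -1.18968446e-03]), 'contact_force': array([ 0.18685211, -0.18702651,  0.02374114]), 'ft_torque': array([ 0.01013864,  0.0088784 , -0.01335103]), 'opening': 0.0855602002592158}
0.022
scene 595.713992736216 [-0.0853136   0.7346896   0.86745757]
top 535.9380536231711 [ 0.42729855 -0.02075877  1.17734243]
```

View pics/t0.png

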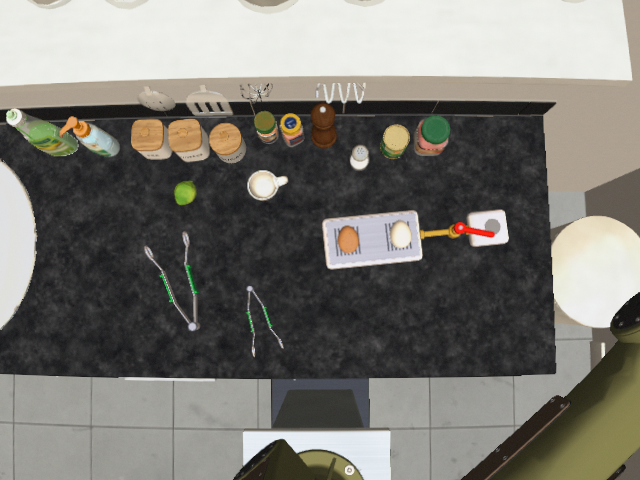

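View pics/s0.png

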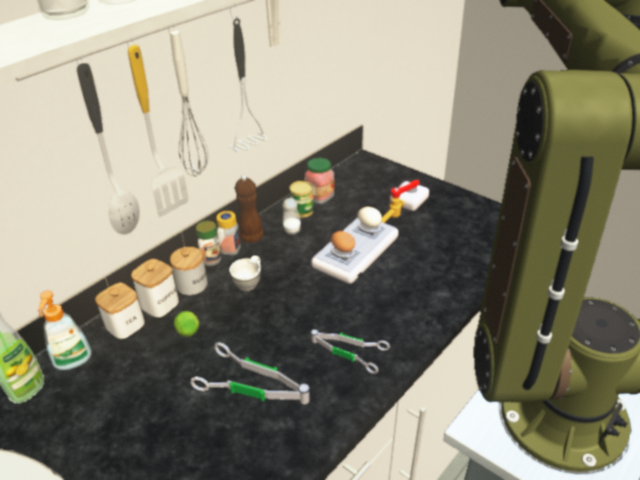

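The top view shows two tongs: A with its pin at (193,326) and rings at (150,240) and (185,235), and B with its pin at (250,289). A looks larger. The brown egg is at (347,240), the white egg at (400,235), the red handle runs from (460,228) to (493,235), and the boiler is at (488,228). Next I'll measure these.

```bash
python3 - <<'E'
from h import *
im=cv2.imread('pics/t0.png');hsv=cv2.cvtColor(im,cv2.COLOR_BGR2HSV)
def blobs(lo,hi,name,z,mn=25,roi=(0,640,100,400)):
    m=cv2.inRange(hsv,lo,hi);k=np.zeros_like(m);k[roi[2]:roi[3],roi[0]:roi[1]]=1;m*=k
    n,l,s,c=cv2.connectedComponentsWithStats(m)
    for i in range(1,n):
        if s[i,4]>=mn:
            pts=np.argwhere(l==i)[:,::-1].astype(np.float32)
            (cx,cy),(w,h),a=cv2.minAreaRect(pts)
            bx=cv2.boxPoints(((cx,cy),(w,h),a))
            ends=[(bx[0]+bx[1])/2,(bx[2]+bx[3])/2] if np.linalg.norm(bx[0]-bx[1])<np.linalg.norm(bx[1]-bx[2]) else [(bx[1]+bx[2])/2,(bx[3]+bx[0])/2]
            print(name,s[i,4],c[i].round(1),'cen',onz('top',[c[i]],z)[0].round(4),'ends',onz('top',ends,z).round(4)[:,:2].tolist())
blobs((50,150,80),(75,255,255),'green',.03,20,(120,300,210,370))
blobs((0,180,150),(6,255,255),'red',.078,20,(430,520,200,260))
blobs((5,100,80),(16,255,255),'brown',.075,60,(320,380,210,270))
blobs((18,150,80),(28,255,255),'brass',.06,20,(415,470,210,260))
m=((im.min(2)>110)*255).astype(np.uint8)
k=np.zeros_like(m);k[200:280,315:426]=255
pts=np.argwhere(m&k)[:,::-1].astype(np.float32);r=cv2.minAreaRect(pts);b=onz('top',cv2.boxPoints(r),.034)
print('tray',b[:,:2].round(4).tolist(),b.mean(0).round(4),np.linalg.norm(np.diff(b,axis=0),axis=1))
c=im[205:375,120:310];c=cv2.resize(c,None,fx=4,fy=3.5,interpolation=cv2.INTER_CUBIC)
c=cv2.resize(im[225:365,130:300],None,fx=4.2,fy=4.2,interpolation=cv2.INTER_CUBIC);cv2.imwrite('pics/c1.png',c)
E
```

```text
green 64 [191.3 279.1] cen [0.4758 0.267  0.03  ] ends [[0.5067, 0.2758], [0.4455, 0.2556]]
green 52 [166.3 287.9] cen [0.457  0.3215 0.03  ] ends [[0.4865, 0.3353], [0.4278, 0.3109]]
green 28 [267.2 315.6] cen [0.3975 0.1023 0.03  ] ends [[0.4163, 0.1077], [0.3769, 0.0944]]
red 239 [471.7 230.2] cen [ 0.5718 -0.3276  0.078 ] ends [[0.5789, -0.2905], [0.5699, -0.3737]]
brown 435 [347.8 239.3] cen [ 0.5548 -0.0689  0.075 ] ends [[0.5826, -0.0696], [0.5284, -0.069]]
brass 255 [438.8 232.7] cen [ 0.5692 -0.2621  0.06  ] ends [[0.573, -0.3029], [0.5709, -0.2219]]
tray [[0.6044, -0.0135], [0.6243, -0.2227], [0.5141, -0.2308], [0.4949, -0.0237]] [ 0.5594 -0.1227  0.034 ] [0.21012109 0.11050404 0.20789655]
```

View pics/c1.png

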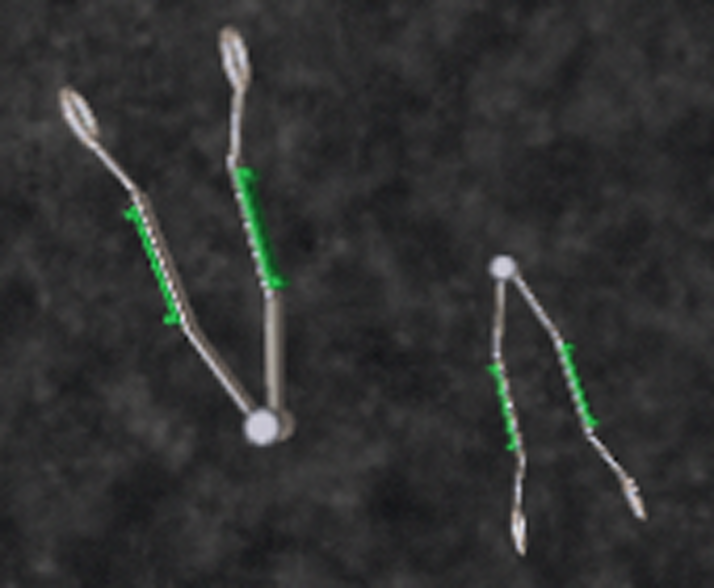

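Tongs A, on the left with its pin at (193,326), is the larger: its green grips are about 64 mm long against about 42 mm on B, so A is the pair for the job. The handle starts slightly off the pipe line. I'll compute the frames and the first shifts.

```bash
python3 - <<'E'
from h import *
from scipy.spatial.transform import Rotation as Ro
P=onz('top',[[192.4,326.4]],.036)[0]
R1=onz('top',[[148.6,252.9],[185.7,238.8]],.025)
G=np.array([(0.4758+.457)/2,(.267+.3215)/2,.03])
print('pin',P,'grip mid',G,'rings',R1,'mouth',R1.mean(0))
for Q in(G,R1.mean(0)):
    v=(Q-P)[:2];print(np.hypot(*v),np.degrees(np.arctan2(v[1],v[0])))
im=cv2.imread('pics/t0.png');hsv=cv2.cvtColor(im,cv2.COLOR_BGR2HSV)
d=np.load('pics/t0.npy')
m=cv2.inRange(hsv,(0,180,150),(6,255,255))
ys,xs=np.nonzero(m);k=(xs>430)&(xs<520)&(ys>200)&(ys<260);xs,ys=xs[k],ys[k]
X=atdepth('top',np.c_[xs,ys],d[ys,xs]);print('red z',np.percentile(X[:,2],[5,50,80,95]))
for x0 in range(452,496,3):
    s=(xs>=x0)&(xs<x0+3)
    if s.any(): 
        c=[xs[s].mean(),ys[s].mean()];print(c,s.sum()/3,onz('top',[c],.078)[0][:2].round(4),np.median(X[s,2]).round(3))
st=bot.state();R=Ro.from_rotvec(st['ee_rot']).as_matrix();print(R.round(3))
c=cv2.resize(im[190:270,410:530],None,fx=6,fy=6,interpolation=cv2.INTER_CUBIC);cv2.imwrite('pics/c2.png',c)
E
```

```text
pin [0.37487961 0.2616148  0.036     ] grip mid [0.4664  0.29425 0.03   ] rings [[0.53346976 0.36444669 0.025     ]
 [0.56398037 0.28243039 0.025     ]] mouth [0.54872507 0.32343854 0.025     ]
0.09716500806361447 19.625696715574577
0.1845112999979685 19.576644988936383
red z [0.02547129 0.07751468 0.07995764 0.08197603]
[np.float64(454.0), np.float64(227.0)] 0.3333333333333333 [ 0.5788 -0.2905] 0.072
[np.float64(456.1111111111111), np.float64(227.62962962962962)] 9.0 [ 0.5774 -0.2949] 0.078
[np.float64(458.88), np.float64(227.6)] 8.333333333333334 [ 0.5775 -0.3007] 0.077
[np.float64(462.125), np.float64(227.66666666666666)] 8.0 [ 0.5773 -0.3076] 0.078
[np.float64(464.85), np.float64(228.4)] 6.666666666666667 [ 0.5757 -0.3133] 0.077
[np.float64(467.94117647058823), np.float64(229.64705882352942)] 5.666666666666667 [ 0.573  -0.3197] 0.076
[np.float64(471.0625), np.float64(230.1875)] 5.333333333333333 [ 0.5719 -0.3263] 0.078
[np.float64(473.9375), np.float64(230.8125)] 5.333333333333333 [ 0.5705 -0.3323] 0.079
[np.float64(477.05882352941177), np.float64(231.35294117647058)] 5.666666666666667 [ 0.5694 -0.3389] 0.078
[np.float64(480.0), np.float64(232.0)] 5.0 [ 0.568  -0.3451] 0.077
[np.float64(482.9375), np.float64(232.8125)] 5.333333333333333 [ 0.5662 -0.3513] 0.077
[np.float64(486.0625), np.float64(233.1875)] 5.333333333333333 [ 0.5654 -0.3579] 0.077
[np.float64(488.9375), np.float64(233.8125)] 5.333333333333333 [ 0.564  -0.3639] 0.078
[np.float64(491.84615384615387), np.float64(234.0)] 4.333333333333333 [ 0.5636 -0.3701] 0.079
[[-0.365  0.931 -0.001]
 [ 0.931  0.365  0.001]
 [ 0.002 -0.    -1.   ]]
```

View pics/c2.png

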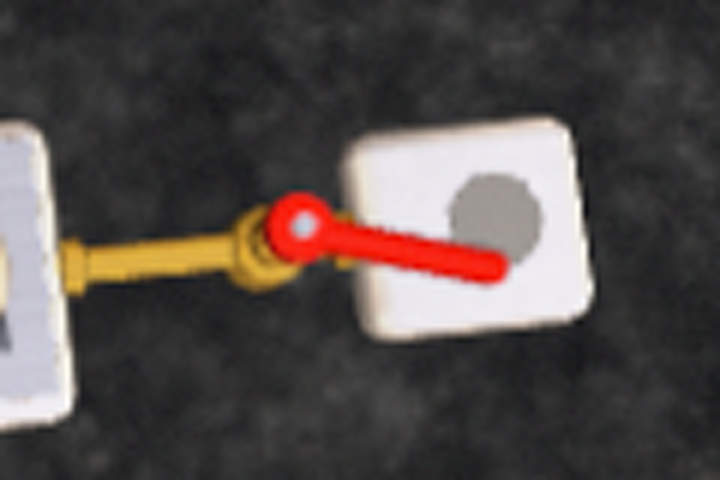

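Crop: the handle's boss is at about (461,227.5) in full-image pixels and the tip at (493,234.5), about 18° past open. Pivot and tray agree within 3 mm. I'll move above the handle.

Request:
jog_arm --claw '[45,45,45,45,45,45,45,45,45,45,45,45]' --pt "16 100 30" --pt "32 200 60" --pt "48 300 90" --pt "64 398 130" --pt "64 398 130" --pt "64 398 130" --pt "64 398 130" --pt "64 398 130" --pt "64 398 130" --pt "64 398 130" --pt "64 398 130" --pt "64 398 130" --roll '[-0.2,-0.4,-0.6,-0.8,-0.97,-0.97,-0.97,-0.97,-0.97,-0.97,-0.97,-0.97]' --force 25

```text
time_s: 1.6
position: [0.5659, -0.3541, 0.1237]
ee_rot: [0.357, 3.121, -0.0]
contact_force: [-0.2, 0.4, -0.3]
opening: 0.0452
```

Request:
jog_arm --claw '[45,45,45,45,5,5,5,5,5,5]' --pt "0 0 20" --pt "0 0 40" --pt "0 0 50" --pt "0 0 50" --pt "0 0 50" --pt "0 0 50" --pt "0 0 50" --pt "0 0 50" --pt "0 0 50" --pt "0 0 50" --roll '[0,0,0,0,0,0,0,0,0,0]'

```text
time_s: 2.85
position: [0.5668, -0.3539, 0.0742]
ee_rot: [0.355, 3.12, -0.001]
contact_force: [2.0, -1.3, 5.6]
opening: 0.0117
```

```bash
python3 - <<'E'
from h import *
from scipy.spatial.transform import Rotation as Ro
s=bot.state();R=Ro.from_rotvec(s['ee_rot']).as_matrix();p=s['position'];print(R.round(3),p,s['contact_force'],s['opening'])
pv=np.array([.577,-.3035]);r=np.hypot(*(p[:2]-pv));h0=np.arctan2(*(p[:2]-pv)[::-1]);print(r,np.degrees(h0))
x0=np.arctan2(R[1,0],R[0,0])
psi=.0934; end=np.pi+psi-2*np.pi
for i in range(1,13):
    th=h0+(end-h0)*i/12; q=pv+r*np.array([np.cos(th),np.sin(th)])
    print((R.T@np.r_[q-p[:2],0]*1000).round(1),round(h0-th,3))
E
```

```text
[[-0.974  0.225  0.001]
 [ 0.225  0.974 -0.001]
 [-0.002 -0.    -1.   ]] [ 0.5667582  -0.35386123  0.07416424] [ 2.02021804 -1.25744227  5.63981939] 0.01169265288958302
0.05139210251664332 -101.49528801341133
[ 5.5  0.1 -0. ] 0.106
[10.9  0.9 -0. ] 0.213
[16.2  2.2 -0. ] 0.319
[21.3  4.  -0. ] 0.426
[26.2  6.4 -0. ] 0.532
[30.9  9.3 -0.1] 0.638
[35.2 12.7 -0.1] 0.745
[39.1 16.5 -0.1] 0.851
[42.6 20.7 -0.1] 0.958
[45.6 25.3 -0.1] 1.064
[48.1 30.1 -0.1] 1.17
[50.1 35.2 -0.1] 1.277
```

Request:
jog_arm --claw '[5,5,5,5,5,5,5,5,5,5,5,5,5,5]' --pt "5.5 0 0" --pt "11 1 0" --pt "16 2 0" --pt "21 4 0" --pt "26 6.5 0" --pt "31 9.5 0" --pt "35 12.5 0" --pt "39 16.5 0" --pt "42.5 20.5 0" --pt "45.5 25 0" --pt "48 30 0" --pt "49 32.5 0" --pt "49 32.5 0" --pt "49 32.5 0" --roll '[0.106,0.213,0.32,0.426,0.532,0.638,0.745,0.851,0.958,1.064,1.17,1.22,1.22,1.22]'

```text
time_s: 4.6
position: [0.5268, -0.3098, 0.0741]
ee_rot: [2.077, 2.356, 0.003]
contact_force: [1.6, 4.7, 6.5]
opening: 0.0116
```

```bash
python3 - <<'E'
from h import *
from scipy.spatial.transform import Rotation as Ro
s=bot.state();R=Ro.from_rotvec(s['ee_rot']).as_matrix();print(R.round(3),s['position'],s['contact_force'],s['ft_torque'],s['opening'])
E
```

```text
[[-0.125  0.992  0.002]
 [ 0.992  0.125  0.001]
 [ 0.001  0.002 -1.   ]] [ 0.52677843 -0.30981985  0.07411358] [1.57277355 4.66561242 6.52473439] [ 1.77355696 -0.57700925  0.2245668 ] 0.011550010393829687
```

Request:
jog_arm --claw '[5,5,5,5,5]' --pt "1.5 0 0" --pt "3 0 0" --pt "4 0 0" --pt "4 0 0" --pt "4 0 0" --roll '[0.03,0.05,0.06,0.06,0.06]'

```text
time_s: 5.22
position: [0.5265, -0.3074, 0.0742]
ee_rot: [2.146, 2.29, 0.001]
contact_force: [5.3, -1.2, 3.8]
opening: 0.0114
```

```bash
python3 - <<'E'
from h import *
from scipy.spatial.transform import Rotation as Ro
s=bot.state();R=Ro.from_rotvec(s['ee_rot']).as_matrix();print(R.round(3),s['position'],s['contact_force'],s['ft_torque'],s['opening'])
E
```

```text
[[-0.065  0.998  0.003]
 [ 0.998  0.065 -0.001]
 [-0.002  0.003 -1.   ]] [ 0.52649669 -0.30742576  0.07418499] [ 5.28741071 -1.20765646  3.8474529 ] [-0.52747009 -1.68648544  0.60092497] 0.011353015359459734
```

The force flipped and only 2.4 of the 4 mm was travelled, so the stop is reached. I'll release, rise and check.

Request:
jog_arm --claw '[45,45,45,45,60,70,80,80,80,80]' --pt "-3 0 0" --pt "-3 0 0" --pt "-3 0 0" --pt "-3 0 -30" --pt "-3 0 -80" --pt "30 -30 -110" --pt "80 -60 -130" --pt "130 -90 -130" --pt "180 -100 -130" --pt "180 -100 -130" --roll '[0,0,0,0,0,0,0,0,0,0]'

```text
time_s: 6.48
position: [0.4135, -0.1313, 0.2039]
ee_rot: [2.144, 2.295, 0.004]
contact_force: [0.2, 0.1, 0.1]
opening: 0.0797
```

```bash
python3 - <<'E'
from h import *
im,d=grab('top','t1');b=cv2.imread('pics/t1.png')
cv2.imwrite('pics/c3.png',cv2.resize(b[190:290,310:530],None,fx=3.6,fy=3.6,interpolation=cv2.INTER_CUBIC))
from scipy.spatial.transform import Rotation as Ro
s=bot.state();R=Ro.from_rotvec(s['ee_rot']).as_matrix();p=s['position'];print(R.round(3),p,s['q'])
hsv=cv2.cvtColor(b,cv2.COLOR_BGR2HSV);m=cv2.inRange(hsv,(0,180,150),(6,255,255))
ys,xs=np.nonzero(m);k=(xs>430)&(xs<520)&(ys>200)&(ys<280);X=onz('top',np.c_[xs[k],ys[k]],.078)
far=X[:,0]<.565
f=cv2.fitLine(X[far][:,:2].astype(np.float32),cv2.DIST_HUBER,0,.01,.01).ravel();print('handle',f,np.degrees(np.arctan(f[1]/f[0])),X[:,0].min())
g=np.array([.4690,.2951]);print('to grip',R.T@np.r_[g-p[:2],0]*1000, R.T@np.array([0,0,.13-p[2]])*1000,'roll to jaw 109.6:',np.arctan2(R[1,0],R[0,0])-np.radians(109.6))
E
```

```text
[[-0.067  0.998  0.001]
 [ 0.998  0.067  0.   ]
 [ 0.     0.001 -1.   ]] [ 0.41386772 -0.13254377  0.20371617] [ 1.59074684e-01 -4.22899569e-01 -4.04782972e-01 -2.18975611e-04
 -1.58750289e+00 -1.66282068e+00]
handle [ 0.9962966   0.08598347  0.5343917  -0.3060775 ] 4.93258 0.5034990852544411
to grip [4.22988613e+02 8.36620022e+01 2.62809722e-01] [-2.56228303e-02 -1.02019336e-01  7.37160986e+01] roll to jaw 109.6: -0.27503015160941846
```

View pics/c3.png

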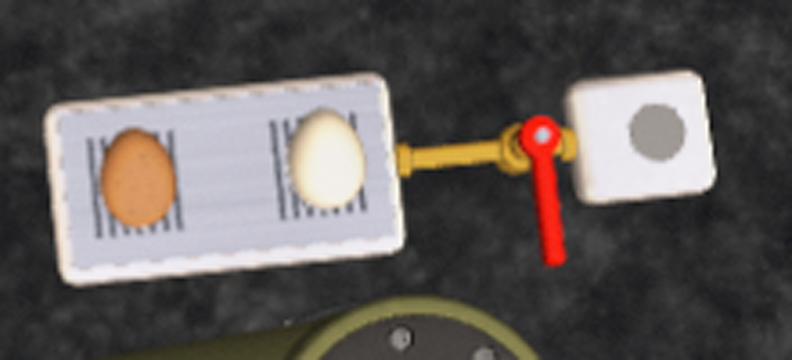

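The handle now stands square across the pipe, at 4.9° against the tray's measured 5.4°. Both eggs are untouched. Now the tongs.

Request:
jog_arm --claw '[85,85,85,85,85,85,85,85,85,85,85,85,85,85,85]' --pt "55 0 0" --pt "110 20 10" --pt "165 40 20" --pt "220 50 30" --pt "275 60 40" --pt "330 70 50" --pt "385 80 60" --pt "423 84 75" --pt "423 84 100" --pt "423 84 100" --pt "423 84 100" --pt "423 84 100" --pt "423 84 100" --pt "423 84 100" --pt "423 84 100" --roll '[-0.05,-0.1,-0.15,-0.2,-0.27,-0.27,-0.27,-0.27,-0.27,-0.27,-0.27,-0.27,-0.27,-0.27,-0.27]'

```text
time_s: 8.4
position: [0.4709, 0.2938, 0.1035]
ee_rot: [-1.821, -2.56, -0.001]
contact_force: [-0.1, -1.3, -0.0]
opening: 0.0846
```

```bash
python3 - <<'E'
from h import *
grab('scene','s2');grab('top','t2')
a=cv2.imread('pics/s2.png')[250:480,120:440];b=cv2.imread('pics/t2.png')[200:360,110:330]
b=cv2.resize(b,(316,230));cv2.imwrite('pics/c4.png',cv2.resize(np.hstack([cv2.resize(a,(320,230)),b]),None,fx=1.25,fy=1.25))
s=bot.state();print(s['position'],s['ee_rot'],s['q'])
E
```

```text
[0.47088457 0.29384533 0.1034044 ] [-1.82138844e+00 -2.55960544e+00 -2.72813347e-04] [ 9.19710417e-01 -4.48839084e-02 -2.73891569e-01 -9.86721426e-05
 -1.34161803e+00 -2.15661181e+00]
```

View pics/c4.png

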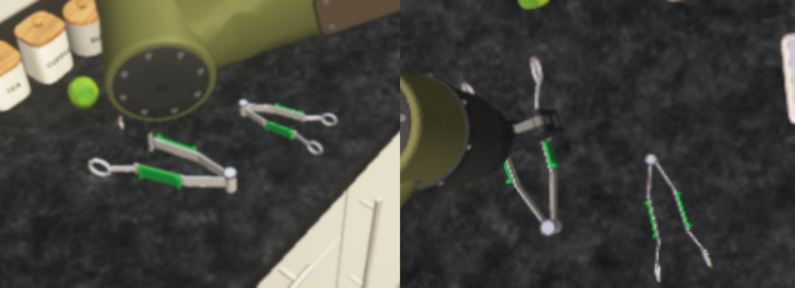

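The scene view shows tongs A clear with the gripper above its grips, and in the top view the wrist hides part of it. Position and yaw match the measurement. I'll descend and close to 49 mm.

Request:
jog_arm --claw '[85,85,85,85,85,70,60,55,52,49,49,49,49,49]' --pt "0 0 25" --pt "0 0 50" --pt "0 0 70" --pt "0 0 77" --pt "0 0 77" --pt "0 0 77" --pt "0 0 77" --pt "0 0 77" --pt "0 0 77" --pt "0 0 77" --pt "0 0 77" --pt "0 0 77" --pt "0 0 77" --pt "0 0 77" --roll '[0,0,0,0,0,0,0,0,0,0,0,0,0,0]' --force 40

```text
time_s: 10.25
position: [0.4725, 0.2949, 0.0292]
ee_rot: [1.82, 2.559, 0.007]
contact_force: [0.2, -0.4, 9.8]
opening: 0.0494
```

Request:
jog_arm --claw '[49,49,49,49,49,49]' --pt "0 0 -10" --pt "0 0 -30" --pt "0 0 -60" --pt "0 0 -90" --pt "0 0 -90" --pt "0 0 -90" --roll '[0,0,0,0,0,0]'

```text
time_s: 11.0
position: [0.4704, 0.2935, 0.1153]
ee_rot: [-1.821, -2.559, 0.002]
contact_force: [0.6, 0.6, -1.6]
opening: 0.0491
```

```bash
python3 - <<'E'
from h import *
grab('scene','s3');grab('top','t3')
a=cv2.imread('pics/s3.png')[200:430,120:440];b=cv2.imread('pics/t3.png')[200:360,110:330]
cv2.imwrite('pics/c5.png',np.vstack([cv2.resize(a,(417,300)),cv2.resize(b,(417,300))]))
s=bot.state();print(s['position'],s['ee_rot'],s['contact_force'],s['ft_torque'],s['opening'])
E
```

```text
[0.47025273 0.29332186 0.11477603] [-1.82119774 -2.55882154  0.00385459] [-1.04218894 -1.21072171 -1.58480524] [ 0.0759979  -0.021535    0.05403283] 0.049183942706933596
```

View pics/c5.png

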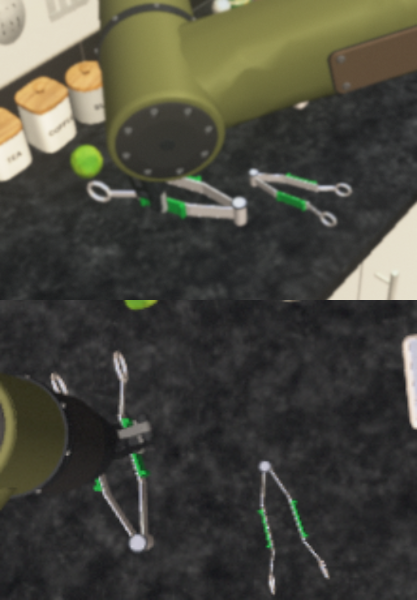

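The tongs are lifted and level, and the smaller pair is undisturbed. I'll triangulate the pin and rings to get the tongs pose in the hand.

```bash
cat >> h.py <<'E'
def tri(a,b):
    o1,d1=ray('top',[a]);o2,d2=ray('scene',[b]);d1=d1[0];d2=d2[0]
    s=np.linalg.lstsq(np.c_[d1,-d2],o2-o1,rcond=None)[0];p,q=o1+s[0]*d1,o2+s[1]*d2
    return (p+q)/2,np.linalg.norm(p-q)
from scipy.spatial.transform import Rotation as Ro
def pose():
    s=bot.state();return Ro.from_rotvec(s['ee_rot']).as_matrix(),s['position'],s
E
python3 - <<'E'
from h import *
R,p,s=pose()
print('pin top',tri([182.3,329.6],[303.4,355.6]))
print('L ring',tri([141.1,244.8],[195.2,346.5]))
P=onz('top',[[182.3,329.6]],.122)[0]
for z in (.095,.104,.112):
    r=onz('top',[[141.1,244.8],[174.4,235.7]],z);M=r.mean(0);v=(M-P)[:2];print(z,P,M,np.hypot(*v),np.degrees(np.arctan2(v[1],v[0])),np.hypot(*(r[0]-r[1])[:2]))
print(R.round(3),p)
im=cv2.imread('pics/t3.png');hsv=cv2.cvtColor(im,cv2.COLOR_BGR2HSV);m=cv2.inRange(hsv,(50,120,60),(75,255,255))
n,l,st,c=cv2.connectedComponentsWithStats(m[220:340,130:215]);print(st[1:],c[1:]+[130,220])
E
```

```text
pin top (array([0.37318084, 0.26136709, 0.12080229]), np.float64(0.0018984622422359076))
L ring (array([0.54321689, 0.35511269, 0.10189324]), np.float64(0.0002581565302583013))
0.095 [0.37249143 0.26045702 0.122     ] [0.55305769 0.32260767 0.095     ] 0.19096302515370453 18.99339069289131 0.07202965059868979
0.104 [0.37249143 0.26045702 0.122     ] [0.55201196 0.31975248 0.104     ] 0.1890597076712957 18.278338775654948 0.07143070257795446
0.112 [0.37249143 0.26045702 0.122     ] [0.55108243 0.31721452 0.112     ] 0.1873930624572284 17.630631453420424 0.07089830433730085
[[-0.328  0.945 -0.002]
 [ 0.945  0.328 -0.002]
 [-0.001 -0.002 -1.   ]] [0.47025273 0.29332186 0.11477603]
[[44 43  6  5 21]
 [50 62  9 12 54]
 [29 75  4  7 19]] [[176.47619048 264.95238095]
 [183.68518519 287.68518519]
 [160.68421053 298.52631579]]
```

The tongs are level (pin top 0.121, ring centre 0.102), with the mouth about 86.5 mm ahead of the TCP and 12 mm below it. I'll carry them to above the egg.

Request:
jog_arm --claw '[49,49,49,49,49,49,49,49,49,49,49,49,49,49,49,49,49,49,49,49]' --pt "0 0 -15" --pt "0 0 -35" --pt "-10 -3 -50" --pt "-30 -10 -55" --pt "-55 -19 -55" --pt "-85 -30 -55" --pt "-115 -41 -55" --pt "-145 -51 -55" --pt "-175 -62 -55" --pt "-205 -72 -55" --pt "-235 -83 -55" --pt "-265 -93 -55" --pt "-295 -104 -55" --pt "-320 -113 -55" --pt "-338 -119 -55" --pt "-348 -123 -55" --pt "-348 -123 -55" --pt "-348 -123 -55" --pt "-348 -123 -55" --pt "-348 -123 -55" --roll '[0,0,0,0.02,0.04,0.06,0.08,0.1,0.12,0.14,0.16,0.18,0.2,0.22,0.229,0.229,0.229,0.229,0.229,0.229]'

```text
time_s: 13.6
position: [0.4688, -0.0748, 0.1713]
ee_rot: [-2.101, -2.335, -0.0]
contact_force: [-1.0, 1.1, -0.5]
opening: 0.0487
```

```bash
python3 - <<'E'
from h import *
grab('scene','s4');grab('top','t4')
a=cv2.imread('pics/s4.png')[150:350,240:440];b=cv2.imread('pics/t4.png')[190:340,280:430]
cv2.imwrite('pics/c6.png',np.hstack([cv2.resize(a,(400,400),interpolation=cv2.INTER_CUBIC),cv2.resize(b,(400,400),interpolation=cv2.INTER_CUBIC)]))
R,p,s=pose();print(R.round(3),p,s['contact_force'],s['opening'])
E
```

```text
[[-0.105  0.994 -0.   ]
 [ 0.994  0.105  0.   ]
 [ 0.    -0.    -1.   ]] [ 0.46875791 -0.07498779  0.17127661] [-0.19059557 -0.31172181 -1.6196689 ] 0.049315180524760534
```

View pics/c6.png

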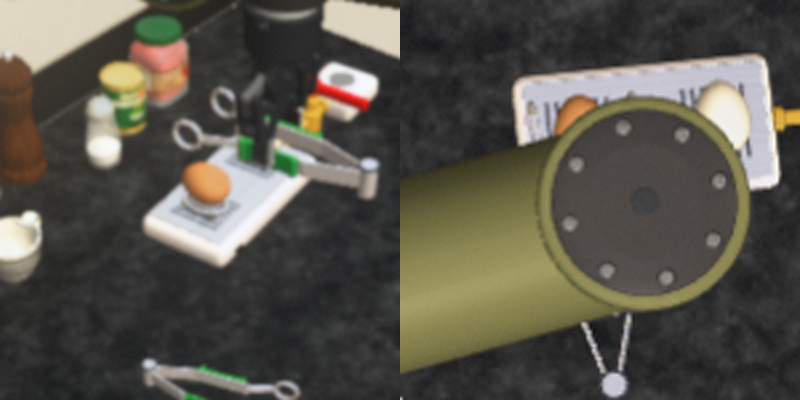

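The scene view shows the rings above the egg, at about (333,217) and (352,200), with the egg at (343,241). In the top view the wrist hides the rings. I'll check the ring midpoint at mouth height.

```bash
python3 - <<'E'
from h import *
R,p,s=pose()
r=onz('scene',[[333,217],[352,200.5]],p[2]-.012);print(r,r.mean(0),'expected',p+R@[-.0015,.0865,.012])
P=onz('top',[[280+614/400*150,190+384/400*150]] if 0 else [[280+214*.375,190+384*.375]],p[2]-.012+.018)[0];print('pin',P,'exp',p+R@[.0015,-.1025,-.006])
v=(p+R@[-.0015,.0865,.012]-P)[:2];print(np.degrees(np.arctan2(v[1],v[0])))
print(proj('scene',[[.5546,-.0685,.071]]))
im=cv2.imread('pics/s4.png');hsv=cv2.cvtColor(im,cv2.COLOR_BGR2HSV);m=cv2.inRange(hsv,(5,110,80),(16,255,255))[220:270,320:370]
n,l,st,c=cv2.connectedComponentsWithStats(m);i=1+st[1:,4].argmax();print(c[i]+[320,220],st[i], onz('scene',[c[i]+[320,220]],.071))
E
```

```text
[[ 0.55270626 -0.03091991  0.15927661]
 [ 0.55995639 -0.10315366  0.15927661]] [ 0.55633133 -0.06703678  0.15927661] expected [ 0.55493481 -0.06738024  0.15926962]
pin [ 0.36660453 -0.08561239  0.17727661] exp [ 0.36666924 -0.08427776  0.17728487]
5.529540970165437
[[343.52603366 241.96532859]]
[342.28176796 240.73756906] [ 11  10  24  22 362] [[ 0.55945058 -0.07019339  0.071     ]]
```

Everything agrees within 2 mm. I'll descend 88 mm with a 1 mm shift in y, leaving the rings still open.

Request:
jog_arm --claw '[49,49,49,49,49,49,49,49,49,49]' --pt "-1 0 10" --pt "-1 0 25" --pt "-1 0 40" --pt "-1 0 55" --pt "-1 0 68" --pt "-1 0 78" --pt "-1 0 85" --pt "-1 0 88" --pt "-1 0 88" --pt "-1 0 88" --roll '[0,0,0,0,0,0,0,0,0,0]'

```text
time_s: 14.95
position: [0.4691, -0.0763, 0.0838]
ee_rot: [2.102, 2.334, 0.001]
contact_force: [0.0, 0.7, -1.2]
opening: 0.0493
```

```bash
python3 - <<'E'
from h import *
grab('scene','s5')
a=cv2.imread('pics/s5.png')[180:300,290:410]
cv2.imwrite('pics/c7.png',cv2.resize(a,(600,600),interpolation=cv2.INTER_CUBIC))
R,p,s=pose();print(p,s['contact_force'],s['opening'])
E
```

```text
[ 0.4690688  -0.07626581  0.08373304] [ 0.44108006  0.3283006  -0.13261953] 0.04912115789792622
```

View pics/c7.png

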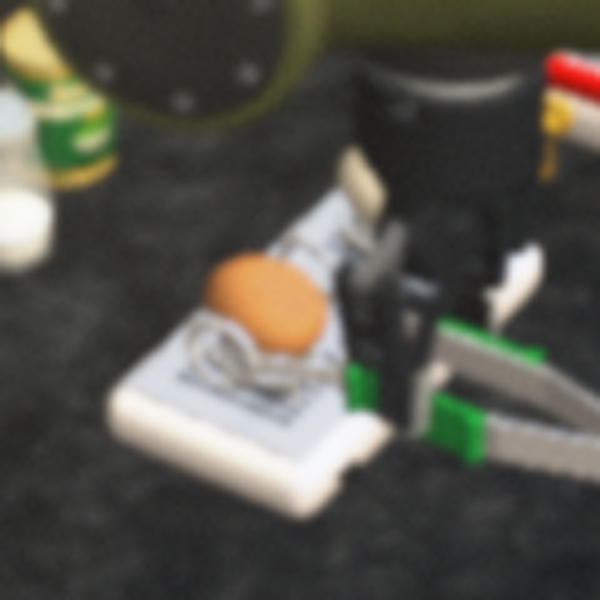

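The left ring lies beside the egg at about (333,251), below its middle, and the egg at (343.6,240) is untouched. I'll close the rings.

Request:
jog_arm --claw '[46,43,40,37,35,33,31,29,29,29,29,29]' --pt "0 0 0" --pt "0 0 -1" --pt "0 0 -1" --pt "0 0 -1" --pt "0 0 -2" --pt "0 0 -2" --pt "0 0 -2" --pt "0 0 -2" --pt "0 0 -2" --pt "0 0 -2" --pt "0 0 -2" --pt "0 0 -2" --roll '[0,0,0,0,0,0,0,0,0,0,0,0]' --force 35

```text
time_s: 16.5
position: [0.4688, -0.0763, 0.0853]
ee_rot: [-2.102, -2.335, -0.0]
contact_force: [0.3, -1.8, -0.9]
opening: 0.033
```

The fingers stopped at 33 mm (34 expected on an egg). I'll lift straight up slowly.

Request:
jog_arm --claw '[29,29,29,29,29,29,29,29,29,29,29,29,29,29,29]' --pt "0 0 -3" --pt "0 0 -8" --pt "0 0 -15" --pt "0 0 -25" --pt "0 0 -37" --pt "0 0 -50" --pt "0 0 -65" --pt "0 0 -80" --pt "0 0 -95" --pt "0 0 -108" --pt "0 0 -118" --pt "0 0 -126" --pt "0 0 -131" --pt "0 0 -133" --pt "0 0 -133" --roll '[0,0,0,0,0,0,0,0,0,0,0,0,0,0,0]'

```text
time_s: 18.38
position: [0.4688, -0.0763, 0.2181]
ee_rot: [-2.102, -2.334, 0.0]
contact_force: [0.4, -0.1, -1.8]
opening: 0.0328
```

```bash
python3 - <<'E'
from h import *
grab('scene','s6');grab('top','t6')
a=cv2.imread('pics/s6.png')[130:350,240:460];b=cv2.imread('pics/t6.png')[170:340,280:520]
cv2.imwrite('pics/c8.png',np.hstack([cv2.resize(a,(380,380),interpolation=cv2.INTER_CUBIC),cv2.resize(b,(420,380),interpolation=cv2.INTER_CUBIC)]))
R,p,s=pose();print(p,s['contact_force'],s['ft_torque'],s['opening'])
im=cv2.imread('pics/s6.png');hsv=cv2.cvtColor(im,cv2.COLOR_BGR2HSV);m=cv2.inRange(hsv,(5,110,80),(16,255,255))[150:270,300:390]
n,l,st,c=cv2.connectedComponentsWithStats(m);i=1+st[1:,4].argmax();print(c[i]+[300,150],st[i],'expected',proj('scene',[p+R@[-.0015,.0865,.012]]))
E
```

```text
[ 0.46868854 -0.07628751  0.21787735] [ 1.07360038  1.14255503 -0.99857333] [0.00598525 0.05714591 0.04691388] 0.03281823412636288
[329.94516129 185.76129032] [  6  21  51  28 620] expected [[343.86386737 189.70993279]]
```

View pics/c8.png

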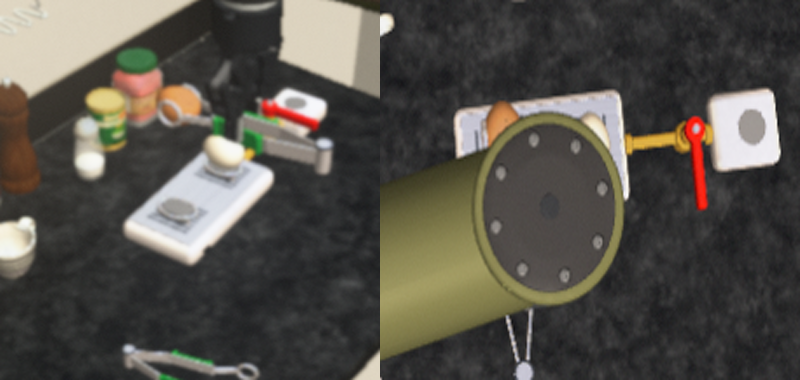

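The brown egg is in the rings at crop (180,103), about (344,190) in the image, where the mouth is expected. Its seat is empty, the white egg is seated and the handle is square. I'll hold, check that it's steady, and hand in.

Request:
jog_arm --claw '[29,29,29,29,29,29,29,29]' --pt "0 0 0" --pt "0 0 0" --pt "0 0 0" --pt "0 0 0" --pt "0 0 0" --pt "0 0 0" --pt "0 0 0" --pt "0 0 0" --roll '[0,0,0,0,0,0,0,0]'

```text
time_s: 19.48
position: [0.4688, -0.0763, 0.2183]
ee_rot: [-2.102, -2.335, 0.0]
contact_force: [0.0, -0.3, -1.3]
opening: 0.0327
```

```bash
python3 - <<'E'
from h import *
grab('scene','s7');a=cv2.imread('pics/s6.png')[150:230,310:380].astype(int);b=cv2.imread('pics/s7.png')[150:230,310:380].astype(int)
print('mean change',abs(a-b).mean(),'opening',bot.state()['opening'],bot.state()['position'])
if abs(a-b).mean()<6: print(bot.close_job())
E
```

```text
mean change 1.2891071428571428 opening 0.0324657580748171 [ 0.46880985 -0.07629047  0.21828426]
the job is handed in; nothing more can be done
None
```

The job is handed in at about 19.5 s on the robot's clock. The stopcock is closed, and the arm is holding the brown egg still in the larger tongs, about 13 cm above its seat.

- **Stopcock:** I gripped the handle and turned it to its stop. It measured 4.9° against the tray's 5.4°, so it is square within what I could measure.
- **Tongs and egg:** I took the larger tongs by the green grips and closed the rings on the egg. The fingers stopped at 33 mm, close to the 34 mm expected on an egg. I then lifted straight up.
- **Last look:** The brown egg sits in the rings, its seat is empty, the white egg is in its seat, and the other things in view look unmoved. Over the final second the picture around the egg barely changed and the finger opening held at about 32.5 mm.
- **Check that disagreed:** The final colour check put the brown egg about 14 pixels from where I expected it. I think the mask merged with something behind the egg. By eye it was at the expected spot between the rings.

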